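# Press the ink tubs' vent plugs home, light to dark

### The job

Close the vents of the ink tubs for the night, from the lightest ink to the darkest so that no dark ink is carried into a light one: with a fingertip, press down the raised plug in the yellow lid, then the one in the red lid, then the one in the blue lid, each gently and fully home. Leave the black tub's plug up, since that ink is still in use; do not lift or push any tub out of its place or disturb the other things on the bench.

Things in the scene. Friction and masses are not known exactly. Their poses are not given: they have to be found in the camera images.
- yellow_tub: loose round ink tub with a yellow lid and a yellow band round its white side, 68 mm across, 75 mm high to the flat top of the lid, about 0.25 to 0.5 kg; origin at the centre of its underside, z up
- yellow_plug_top (a point): centre of the top of the round white vent plug (28 mm across) in the middle of the yellow lid; raised, it stands 16.5 to 18 mm above the lid, pressed fully home 8 mm; its head is springy rubber that yields 1 mm per 4 N, up to 5 mm, and springs back
- yellow_plug (a joint): how far the yellow tub's vent plug has been pressed down, in m: 0 to 0.0015 at the start, 0.010 at its stop (the yielding of the rubber head is not counted); it slides straight down against a steady friction of about 4 N and stays where it is left (no spring)
- red_tub: loose round ink tub with a red lid and a red band round its white side, 68 mm across, 75 mm high to the flat top of the lid, about 0.25 to 0.5 kg; origin at the centre of its underside, z up
- red_plug_top (a point): centre of the top of the round white vent plug (28 mm across) in the middle of the red lid; raised, it stands 16.5 to 18 mm above the lid, pressed fully home 8 mm; its head is springy rubber that yields 1 mm per 4 N, up to 5 mm, and springs back
- red_plug (a joint): how far the red tub's vent plug has been pressed down, in m: 0 to 0.0015 at the start, 0.010 at its stop (the yielding of the rubber head is not counted); it slides straight down against a steady friction of about 4 N and stays where it is left (no spring)
- blue_tub: loose round ink tub with a blue lid and a blue band round its white side, 68 mm across, 100 mm high to the flat top of the lid, about 0.25 to 0.5 kg; origin at the centre of its underside, z up
- blue_plug_top (a point): centre of the top of the round white vent plug (28 mm across) in the middle of the blue lid; raised, it stands 16.5 to 18 mm above the lid, pressed fully home 8 mm; its head is springy rubber that yields 1 mm per 4 N, up to 5 mm, and springs back
- blue_plug (a joint): how far the blue tub's vent plug has been pressed down, in m: 0 to 0.0015 at the start, 0.010 at its stop (the yielding of the rubber head is not counted); it slides straight down against a steady friction of about 4 N and stays where it is left (no spring)
- black_tub: loose round ink tub with a black lid and a black band round its white side, 68 mm across, 75 mm high to the flat top of the lid, about 0.25 to 0.5 kg; origin at the centre of its underside, z up
- black_plug_top (a point): centre of the top of the round grey vent plug (28 mm across) in the middle of the black lid; raised, it stands 16.5 to 18 mm above the lid, pressed fully home 8 mm; its head is springy rubber that yields 1 mm per 4 N, up to 5 mm, and springs back
- black_plug (a joint): how far the black tub's vent plug has been pressed down, in m: 0 to 0.0015 at the start, 0.010 at its stop (the yielding of the rubber head is not counted); it slides straight down against a steady friction of about 4 N and stays where it is left (no spring)
- label_roll: roll of cream labels standing on its end, 90 mm across, 50 high, loose; origin at the centre of its underside
- jar: small closed jar, 60 mm across, 70 high, loose; origin at the centre of its underside
- ink_knife: spatula (ink knife) lying flat, 200 mm long, loose; origin near its middle on the underside, x along it
- core: empty cardboard core standing on end, 60 mm across, 50 high, loose; origin at the centre of its underside
- bottle: white bottle with an orange cap, 60 mm across, 120 high, loose; origin at the centre of its underside
- film_roll: silvery roll of film standing on end, 80 mm across, 70 high, loose; origin at the centre of its underside
Mind the look-alikes: they are no part of the job. Leave any purple look-alike of the red_tub alone. Leave any turquoise look-alike of the blue_tub alone.

How it is judged:
By the outcome, as a careful person would: the job done as asked, in the order asked, and still so for the second after the job is handed in, with the robot touching nothing.
It also fails if it takes over 51 s, if anything falls off the work surface, if the arm or the gripper's body presses on something with over 40 N, if the wrist force passes 120 N, or if a joint passes its speed limit or range.

### The arm

A 6-joint arm with a two-finger parallel gripper is mounted at the origin on the work surface. World frame = base frame: x ahead of the robot, y to its left, z up, the work surface at z = 0. Lengths are in m, angles in rad, forces in N, time in s.
With the tool pointing down it reaches from about 0.325 to 0.775 m from the base axis. Payload 5.5 kg.
Tool frame: the origin (TCP) lies on the centre line of the jaws, within the pads' length; the fingertips stand 8 mm ahead of it and the grasp point (between the pads) lies 11 mm behind it (tips_ahead is the distance from the TCP to the fingertips, in m); z points along the fingers, y is the line along which they close (so a half turn about z gives the same grasp; the last joint's range is limited). The gripper opens to 88 mm and grips with 3 to 60 N. Pads are 20 mm wide; open, the fingers measure 115 mm over their backs; the gripper's body (75 mm by 178 mm) begins 61 mm behind the grasp point.
Start: joints at [-1.298, 0.091, 1.231, -0, 1.82, -0.057], TCP at [0.194, -0.568, 0.231] pointing down, gripper open.
Joint ranges: [-2.87, 2.87], [-0.86, 2.18], [0.17, 2.46], [-1.51, 4.65], [0.06, 2.69], [-2.65, 2.65]. Speed limits (rad/s): [2.57, 2.57, 3.01, 3.14, 3.14, 3.14].

### API

Orientations are given as a rotation vector (axis times angle).
In Python, from rig import * gives the robot as it stands. The module is installed in compiled form; this text tells all that it offers.
- The arm moves only by the tool send_rows, never from a script. Its argument "increments" is text: rows parted by semicolons, each of 5 numbers parted by spaces: the shift along the tool's x, y, z in mm, then the turn about the tool's z in degrees, then the opening, from -1 (shut) to 1 (fully open). A call has 1 to 10 rows; each row is the pose to reach, as a shift and turn from the pose commanded when the call began, along the tool's axes at that moment; what a row does not reach only later rows make up. A row lasts 1/10 s, in which the tool goes at most 50 mm and 8.59 degrees, less where a joint would pass 70% of its speed; a pose out of reach is approached as far as the arm can. A call with a gripper value outside its range is refused whole. The fingers move at their own pace and stop on an object; "squeeze" is the grip in N (left out, the last holds). Time passes only in rows, so rows that repeat a pose let the fingers close. It gives the time, the measured TCP pose, the force, the opening and the grip force at its end, in the units of the state.
- get_obs(): the state, without advancing time (a new reading comes with each control period).
- capture(name): name is "side" or "top" or "wrist"; returns a dict with "color" (480x640x3 uint8, red, green, blue), "fx", "fy", "cx", "cy" (pixels), "rvec" (rotation vector, rad) and "tvec" (3), from world to camera coordinates, as OpenCV has them; the wrist camera has in their place "mount" (4x4, takes a point from camera to tool coordinates, whose origin is the TCP and whose axes are the flange's). Camera axes: x right, y down, z forward; pixel columns grow to the right and rows downward; lengths in m; the calibration is good to about 2 mm. The wrist camera is an equidistant fisheye: a pixel r from the principal point sees the ray r / f radians off the axis. A picture is of the moment at which its call begins: read the wrist's pose just before it. There is no depth.
- close_job(): hands the job in; it is judged then, once.
The state is a dict: "clock": time; "q": joint angles; "qd": joint speeds; "effort": joint torques, N m; "tool_pos": TCP position; "tcp_rot": TCP orientation; "contact_force": force on the tool from outside, world axes, zero at the start; "ft_torque": the same for the moment, N m; "finger_gap": opening from 0.0 (shut) to 1.0 (fully open); "finger_force": force on a finger pad.
Only numpy, scipy, OpenCV 4.12 (cv2) and the standard library are available. Lean on these libraries where they do the work, as an engineer would, in place of code of your own. Each camera call takes 0.05 s, during which the arm holds its last target. There are 200 camera calls.

## Working session

There is one attempt and no reset: what is moved stays moved. The work goes in short steps, Python scripts to look and compute and a tool call to move; the robot and the scene stay as the last step left them, time stands still between calls to the robot, and variables do not carry over. Pictures are saved under pics/ and viewed, at most 10 in all, crops included, and the job is handed in when it is done.

Besides the shell and the picture viewer there is one more tool, called after "Emit:" as a command line: name --argument value ..., lists and objects as JSON in quotes. send_rows: Moves the arm, as the interface text tells. Its arguments: {"type":"object","properties":{"increments":{"type":"string"},"squeeze":{"type":"number"}},"required":["increments"]}

```bash
mkdir -p pics; python3 - <<'E'
from rig import *
import cv2,pickle
o=get_obs();print(o)
d={}
for n in("side","top"):
    c=capture(n);d[n]=c;print(n,{k:v for k,v in c.items() if k!="color"})
    cv2.imwrite(f"pics/{n}0.png",c["color"][:,:,::-1])
pickle.dump(d,open("c0.pkl","wb"))
E
```

```text
{'clock': 0.0, 'q': array([-1.29772881e+00,  9.18559630e-02,  1.23189421e+00, -2.41330652e-06,
        1.81981678e+00, -5.67007680e-02]), 'qd': array([ 1.21316152e-03,  7.52130396e-05, -5.73302329e-06,  9.92972059e-04,
        5.92599879e-04, -5.71545992e-04]), 'effort': array([-1.81436521e-03, -4.46447539e+01, -4.06447577e+01,  6.97611691e-02,
        2.92130647e-02, -1.43040534e-04]), 'tool_pos': array([ 0.19421238, -0.56738924,  0.22950391]), 'tcp_rot': array([-3.09704866e+00, -5.15331844e-01,  3.38289202e-04]), 'contact_force': array([0.01965992, 0.02039804, 0.2466898 ]), 'ft_torque': array([0.00981624, 0.00694122, 0.01725411]), 'finger_force': 0.0, 'finger_gap': 0.9990068372228661}
side {'fx': 450.2069910764718, 'fy': 450.2069910764718, 'cx': 319.1098125223987, 'cy': 236.75299582917398, 'rvec': array([ 0.50902916, -2.76437666,  1.12223001]), 'tvec': array([0.53351488, 0.18956369, 1.01934585])}
top {'fx': 535.9624164018644, 'fy': 535.9624164018644, 'cx': 321.8687193318031, 'cy': 248.1086353538013, 'rvec': array([ 2.22638178, -2.17851492,  0.10204326]), 'tvec': array([-0.02098826,  0.56094644,  1.32010846])}
```

View pics/top0.png

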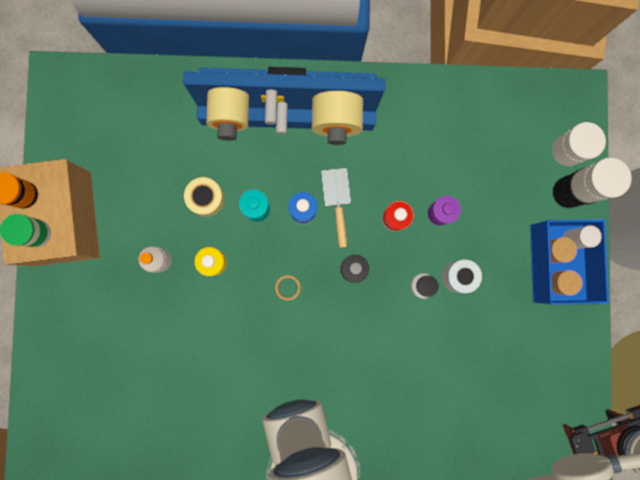

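View pics/side0.png

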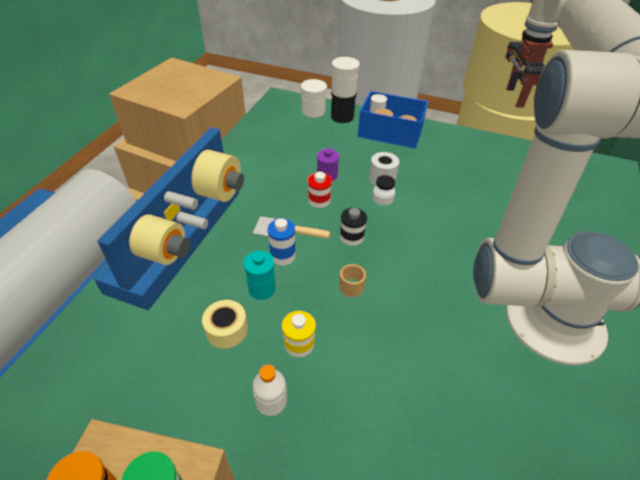

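Top view: yellow tub (209,261), red tub (399,215) with purple look-alike (446,210), blue tub (303,207) with turquoise look-alike (254,204), black tub (355,268). The red and blue tubs have white plugs and white sides with bands. The look-alikes are all one colour.

```bash
cat > h.py <<'E'
import numpy as np,cv2
def ray(c,u,v):
    R,_=cv2.Rodrigues(c["rvec"]);C=-R.T@c["tvec"]
    d=R.T@np.array([(u-c["cx"])/c["fx"],(v-c["cy"])/c["fy"],1]);return C,d/np.linalg.norm(d)
def onplane(c,uv,z):
    C,d=ray(c,*uv);return C+d*(z-C[2])/d[2]
def tri(r):
    A=sum(np.eye(3)-np.outer(d,d) for _,d in r);b=sum((np.eye(3)-np.outer(d,d))@C for C,d in r);return np.linalg.solve(A,b)
def blob(img,uv,r,low):
    """centroid of the white blob (saturation low, bright) nearest uv"""
    h=cv2.cvtColor(img,cv2.COLOR_RGB2HSV);m=((h[...,1]<low)&(h[...,2]>150)).astype(np.uint8)
    w=np.zeros_like(m);cv2.circle(w,uv,r,1,-1);n,l,s,ce=cv2.connectedComponentsWithStats(m&w)
    k=1+np.argmin([np.hypot(*(ce[i]-uv))-.05*s[i,4] for i in range(1,n)]);return ce[k],s[k]
E
python3 - <<'E'
import pickle;from h import *
d=pickle.load(open("c0.pkl","rb"))
P={"yellow":((208,261),(298,321),.0922),"red":((400,214),(320,177),.0922),"blue":((303,205),(281,225),.1172)}
for n,(t,s,z) in P.items():
    bt,st=blob(d["top"]["color"],t,9,90);bs,ss=blob(d["side"]["color"],s,8,90)
    print(n,bt,st,bs,ss,"plane",onplane(d["top"],bt,z-.004).round(4),"tri",tri([ray(d["top"],*bt),ray(d["side"],*bs)]).round(4))
    # lid by saturated colour, top view
    im=d["top"]["color"];h=cv2.cvtColor(im,cv2.COLOR_RGB2HSV);hu=h[t[1]-0,t[0]+11][0]
    dh=np.abs(h[...,0].astype(int)-hu);m=((np.minimum(dh,180-dh)<8)&(h[...,1]>150)).astype(np.uint8)
    w=np.zeros_like(m);cv2.circle(w,t,22,1,-1);c=max(cv2.findContours(m&w,0,2)[0],key=cv2.contourArea)
    (x,y),r=cv2.minEnclosingCircle(c);p=onplane(d["top"],(x,y),z-.0172);print("  lid",x,y,r,p.round(4),"reach",np.hypot(*p[:2]))
for n in("black",):
    print(n,onplane(d["top"],(355,268),.075),[ (k,onplane(d["top"],u,z).round(3)) for k,u,z in(("bottle",(147,259),.12),("jar",(428,286),.07),("film",(465,276),.07),("purple",(446,209),.08),("turq",(254,203),.1),("knife",(340,205),0),("label",(203,195),.05))])
t=d["top"]["color"][170:300,180:470][:,:,::-1];cv2.imwrite("pics/crop.png",cv2.resize(t,None,fx=2.7,fy=2.7,interpolation=cv2.INTER_CUBIC))
E
```

```text
yellow [207.49152542 260.81355932] [202 255  12  13 118] [298.2611465  320.63057325] [292 314  14  15 157] plane [0.5208 0.2611 0.0882] tri [0.5198 0.2614 0.0848]
  lid 209.9503173828125 261.18634033203125 15.52546501159668 [0.5205 0.2577 0.075 ] reach 0.5808142155912633
red [400.09166667 213.925     ] [394 208  13  13 120] [319.55172414 175.93103448] [315 171  10  11  87] plane [ 0.6427 -0.1918  0.0882] tri [ 0.6425 -0.1929  0.0831]
  lid 397.95062255859375 215.9197540283203 15.264724731445312 [ 0.6395 -0.189   0.075 ] reach 0.6668204317968932
blue [302.12765957 205.        ] [296 199  13  13 141] [280.71641791 223.7238806 ] [275 218  13  13 134] plane [0.6547 0.0419 0.1132] tri [0.6541 0.0416 0.1093]
  lid 302.5 206.5357208251953 14.951248168945312 [0.653  0.0411 0.1   ] reach 0.6542616083243219
black [ 0.51179108 -0.08737099  0.075     ] [('bottle', array([0.521, 0.393, 0.12 ])), ('jar', array([ 0.472, -0.264,  0.07 ])), ('film', array([ 0.498, -0.354,  0.07 ])), ('purple', array([ 0.658, -0.304,  0.08 ])), ('turq', array([0.658, 0.155, 0.1  ])), ('knife', array([ 0.673, -0.053,  0.   ])), ('label', array([0.682, 0.285, 0.05 ]))]
```

View pics/crop.png

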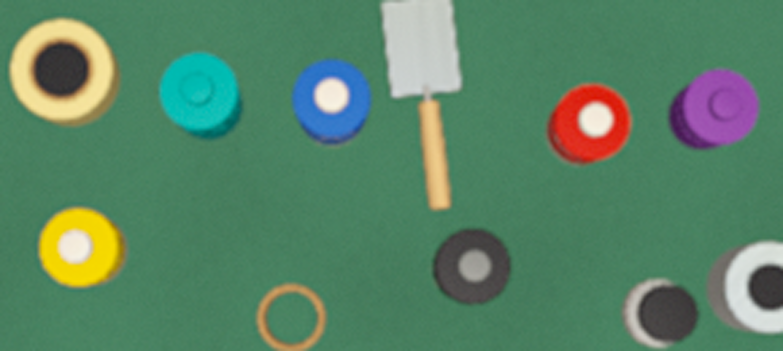

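Confirmed: the white plugs are on the yellow, red and blue lids. The purple and turquoise tubs have self-coloured plugs. Moving over yellow with the gripper shut.

```bash
cat >> h.py <<'E'
def need(o,p):
    R,_=cv2.Rodrigues(o["tcp_rot"]);return (R.T@(np.array(p)-o["tool_pos"])*1000).round(1)
E
python3 -c "
from rig import *;from h import *;o=get_obs()
print(need(o,(.520,.261,.2295)))"
```

```text
[ 576.5 -678.3    1.4]
```

Emit:
send_rows --increments "29 -34 0 0 -1;58 -68 0 0 -1;87 -102 0 0 -1;116 -136 0 0 -1;145 -170 0 0 -1;174 -204 0 0 -1;203 -238 0 0 -1;232 -272 0 0 -1;261 -306 0 0 -1;290 -340 0 0 -1" --squeeze 10

```text
clock: 1.1
tool_pos: [0.3587, -0.1503, 0.2303]
tcp_rot: [-3.099, -0.515, -0.0]
contact_force: [0.7, -0.4, -0.4]
finger_gap: 0.131
finger_force: 0.0
```

Emit:
send_rows --increments "29 -34 0 0 -1;58 -68 0 0 -1;87 -102 0 0 -1;116 -136 0 0 -1;145 -170 0 0 -1;174 -204 0 0 -1;203 -238 0 0 -1;232 -272 0 0 -1;261 -306 0 0 -1;287 -338 0 0 -1"

```text
clock: 2.1
tool_pos: [0.5209, 0.2627, 0.2298]
tcp_rot: [3.099, 0.517, -0.002]
contact_force: [0.1, 0.2, -0.1]
finger_gap: 0.006
finger_force: 0.0
```

Emit:
send_rows --increments "0 0 10 0 -1;0 0 30 0 -1;0 0 60 0 -1;0 0 80 0 -1;0 0 90 0 -1;0 0 90 0 -1;0 0 90 0 -1"

```text
clock: 2.8
tool_pos: [0.5209, 0.2604, 0.1416]
tcp_rot: [-3.099, -0.515, -0.002]
contact_force: [0.3, -0.0, 0.2]
finger_gap: 0.005
finger_force: 0.0
```

```bash
python3 - <<'E'
from rig import *;from h import *
o=get_obs();print(o["clock"],o["tool_pos"],o["contact_force"],o["finger_gap"],need(o,(.520,.261,.120)))
c=capture("wrist");print({k:v for k,v in c.items() if k!="color"})
cv2.imwrite("pics/w1.png",c["color"][:,:,::-1])
E
```

```text
2.8 [0.52088797 0.26036852 0.1416203 ] [ 0.29193649 -0.04365424  0.17519798] 0.005295049873616733 [-0.7 -0.9 21.6]
{'fx': 371.64829954431775, 'fy': 371.64829954431775, 'cx': 317.684624608267, 'cy': 237.91678772684864, 'mount': array([[ 8.52392775e-04, -9.57668020e-01, -2.87873648e-01,
         7.99420965e-02],
       [ 9.99999520e-01,  9.55429918e-04, -2.17429808e-04,
         5.31009707e-05],
       [ 4.83268670e-04, -2.87873324e-01,  9.57668375e-01,
        -1.53995303e-01],
       [ 0.00000000e+00,  0.00000000e+00,  0.00000000e+00,
         1.00000000e+00]])}
```

View pics/w1.png

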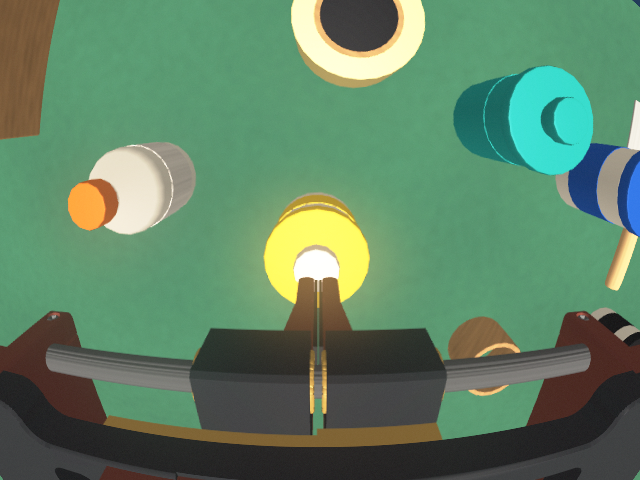

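The wrist view shows the shut fingertips (318,285) right over the white plug (317,265). Pressing in slow steps.

Emit:
send_rows --increments "0 -1 15 0 -1;0 -1 30 0 -1;0 -1 37 0 -1;0 -1 40 0 -1;0 -1 42 0 -1;0 -1 44 0 -1;0 -1 46 0 -1;0 -1 46 0 -1"

```text
clock: 3.65
tool_pos: [0.5202, 0.2616, 0.0947]
tcp_rot: [-3.099, -0.516, 0.0]
contact_force: [-2.7, -2.4, 4.2]
finger_gap: -0.001
finger_force: 1.8
```

Emit:
send_rows --increments "0 0 1 0 -1;0 0 2 0 -1;0 0 3 0 -1;0 0 4 0 -1;0 0 4 0 -1"

```text
clock: 4.15
tool_pos: [0.5202, 0.2616, 0.0905]
tcp_rot: [3.099, 0.516, -0.0]
contact_force: [-2.8, -0.7, 4.1]
finger_gap: 0.007
finger_force: 2.1
```

Emit:
send_rows --increments "0 0 0.5 0 -1;0 0 1 0 -1;0 0 1 0 -1;0 0 1 0 -1"

```text
clock: 4.55
tool_pos: [0.5204, 0.2616, 0.0901]
tcp_rot: [-3.099, -0.516, -0.001]
contact_force: [-3.0, -1.1, 6.6]
finger_gap: 0.007
finger_force: 3.0
```

Emit:
send_rows --increments "0 0 0.5 0 -1;0 0 1 0 -1;0 0 1 0 -1;0 0 1 0 -1"

```text
clock: 4.95
tool_pos: [0.5205, 0.2617, 0.0896]
tcp_rot: [-3.099, -0.516, -0.001]
contact_force: [-4.2, -2.0, 9.2]
finger_gap: 0.006
finger_force: 3.9
```

Force rises past the 4 N friction (4, then 6.6, then 9.2 N) with tip travel nearly stopped, so yellow is on its stop. Lifting.

Emit:
send_rows --increments "0 0 -3 0 -1;0 0 -10 0 -1;0 0 -30 0 -1;0 0 -60 0 -1;0 0 -90 0 -1;0 0 -90 0 -1"

```text
clock: 5.55
tool_pos: [0.5223, 0.2624, 0.184]
tcp_rot: [-3.097, -0.515, -0.014]
contact_force: [-0.2, -0.2, 1.1]
finger_gap: 0.006
finger_force: 0.0
```

```bash
python3 - <<'E'
from rig import *;from h import *
o=get_obs();print(o["clock"],o["tool_pos"],o["contact_force"],need(o,(.642,-.192,.18)))
c=capture("top");h=cv2.cvtColor(c["color"],cv2.COLOR_RGB2HSV)
cv2.imwrite("pics/t1.png",cv2.resize(c["color"][170:300,180:470][:,:,::-1],None,fx=2.7,fy=2.7))
E
```

```text
5.55 [0.52233186 0.26240596 0.18398887] [-0.249351   -0.22265344  1.07006796] [-33.9 468.7   3.4]
```

Emit:
send_rows --increments "-2 30 0 0 -1;-5 75 0 0 -1;-8 120 0 0 -1;-11 165 0 0 -1;-14 210 0 0 -1;-18 255 0 0 -1;-22 300 0 0 -1;-25 345 0 0 -1;-28 390 0 0 -1;-31 430 0 0 -1"

```text
clock: 6.6
tool_pos: [0.63, -0.1575, 0.176]
tcp_rot: [-3.098, -0.514, 0.004]
contact_force: [1.0, 1.0, 0.2]
finger_gap: 0.007
finger_force: 0.0
```

Emit:
send_rows --increments "-2 30 0 0 -1;-2 38 0 0 -1;-2 38 20 0 -1;-2 38 50 0 -1;-2 38 50 0 -1;-2 38 50 0 -1"

```text
clock: 7.2
tool_pos: [0.64, -0.1909, 0.1273]
tcp_rot: [-3.097, -0.517, 0.004]
contact_force: [-0.2, 0.3, 0.7]
finger_gap: 0.003
finger_force: 0.0
```

```bash
python3 - <<'E'
from rig import *;from h import *
o=get_obs();print(o["clock"],o["tool_pos"],o["contact_force"],need(o,(.642,-.192,.105)))
c=capture("wrist");a=c["color"][:,:,::-1]
t=capture("side")["color"][:,:,::-1];t=cv2.resize(t[280:370,240:360],None,fx=4,fy=4)
a[:360,:240]=t[:,120:360];cv2.imwrite("pics/w2.png",a)
E
```

```text
7.2 [ 0.63999969 -0.19086175  0.12726045] [-0.19694897  0.34468886  0.67065731] [ 1.6  1.8 22.3]
```

View pics/w2.png

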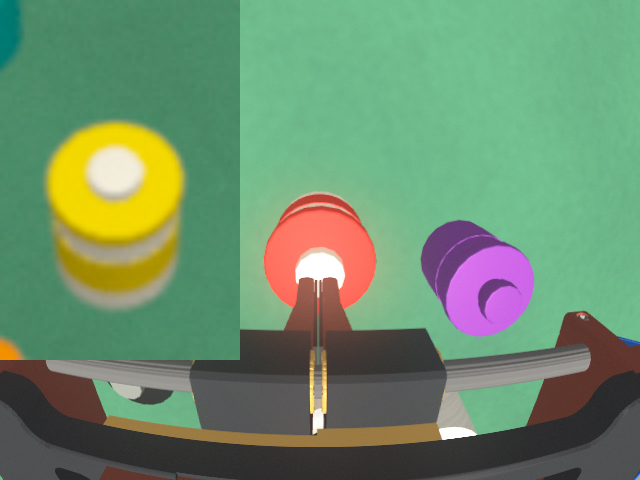

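Inset: the yellow plug now sits low. Wrist view: the fingertips (320,285) are over the red lid's plug (320,272), with the purple tub off to the right.

Emit:
send_rows --increments "2 2 10 0 -1;2 2 20 0 -1;2 2 25 0 -1;2 2 28 0 -1;2 2 30 0 -1;2 2 32 0 -1;2 2 33 0 -1;2 2 34 0 -1;2 2 35 0 -1;2 2 35 0 -1"

```text
clock: 8.3
tool_pos: [0.6431, -0.1931, 0.0936]
tcp_rot: [-3.099, -0.516, 0.0]
contact_force: [-1.3, 1.8, 3.8]
finger_gap: 0.008
finger_force: 1.9
```

Emit:
send_rows --increments "0 0 0.5 0 -1;0 0 1 0 -1;0 0 1 0 -1;0 0 1 0 -1"

```text
clock: 8.7
tool_pos: [0.6432, -0.1931, 0.0926]
tcp_rot: [-3.099, -0.516, 0.0]
contact_force: [-2.5, 0.5, 3.3]
finger_gap: 0.007
finger_force: 1.8
```

Emit:
send_rows --increments "0 0 0.5 0 -1;0 0 1 0 -1;0 0 1 0 -1;0 0 1 0 -1"

```text
clock: 9.1
tool_pos: [0.6432, -0.1931, 0.0916]
tcp_rot: [-3.099, -0.516, 0.0]
contact_force: [-1.7, 0.2, 4.0]
finger_gap: 0.008
finger_force: 1.8
```

Emit:
send_rows --increments "0 0 0.5 0 -1;0 0 1 0 -1;0 0 1.5 0 -1;0 0 1.5 0 -1"

```text
clock: 9.5
tool_pos: [0.6432, -0.1931, 0.0903]
tcp_rot: [3.099, 0.516, 0.0]
contact_force: [-3.5, 1.8, 4.8]
finger_gap: 0.005
finger_force: 2.4
```

Emit:
send_rows --increments "0 0 0.5 0 -1;0 0 1 0 -1;0 0 1 0 -1;0 0 1 0 -1"

```text
clock: 9.9
tool_pos: [0.6433, -0.1932, 0.0899]
tcp_rot: [3.099, 0.516, 0.001]
contact_force: [-3.0, 1.4, 6.1]
finger_gap: 0.003
finger_force: 3.2
```

Emit:
send_rows --increments "0 0 0.5 0 -1;0 0 1 0 -1;0 0 1 0 -1;0 0 1 0 -1"

```text
clock: 10.3
tool_pos: [0.6434, -0.1932, 0.0894]
tcp_rot: [3.098, 0.516, 0.002]
contact_force: [-3.7, 1.2, 8.2]
finger_gap: 0.006
finger_force: 4.1
```

Emit:
send_rows --increments "0 0 -3 0 -1;0 0 -10 0 -1;0 0 -30 0 -1;0 0 -60 0 -1;0 0 -90 0 -1;0 0 -90 0 -1;0 0 -90 0 -1"

```text
clock: 11.0
tool_pos: [0.6437, -0.1933, 0.1785]
tcp_rot: [3.098, 0.515, 0.002]
contact_force: [0.2, 0.2, -0.6]
finger_gap: 0.001
finger_force: 0.0
```

```bash
python3 - <<'E'
from rig import *;from h import *
o=get_obs();print(o["clock"],o["tool_pos"],o["contact_force"],need(o,(.654,.0415,.18)))
E
```

```text
11.0 [ 0.64372491 -0.19333642  0.17851048] [ 0.15318272  0.16839877 -0.55524618] [  85.8 -218.9   -1.6]
```

Emit:
send_rows --increments "10 -25 0 0 -1;26 -66 0 0 -1;42 -107 0 0 -1;58 -148 0 0 -1;74 -189 0 0 -1;86 -219 0 0 -1;86 -219 0 0 -1;86 -219 15 0 -1;86 -219 25 0 -1;86 -219 25 0 -1"

```text
clock: 12.0
tool_pos: [0.6522, 0.0404, 0.1489]
tcp_rot: [-3.099, -0.513, 0.01]
contact_force: [-0.0, 0.4, -0.1]
finger_gap: 0.004
finger_force: 0.0
```

```bash
python3 - <<'E'
from rig import *;from h import *
o=get_obs();print(o["clock"],o["tool_pos"],o["contact_force"],need(o,(.654,.0415,.126)))
c=capture("wrist");a=c["color"][:,:,::-1]
t=capture("side")["color"][:,:,::-1];a[:360,:240]=cv2.resize(t[150:220,297:344],(240,360));cv2.imwrite("pics/w3.png",a)
E
```

```text
12.0 [0.65224173 0.04036465 0.14885053] [-0.01403746  0.3586282  -0.09992393] [ 2.2 -0.5 22.8]
```

View pics/w3.png

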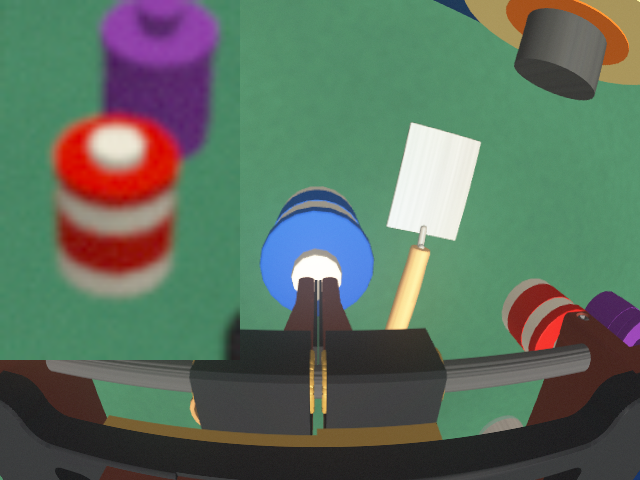

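Inset: the red plug sits low. Wrist view: the fingertips (318,285) are over the blue lid's white plug (317,272).

Emit:
send_rows --increments "1 0 10 0 -1;1 0 18 0 -1;1 0 23 0 -1;1 0 25 0 -1;1 0 27 0 -1;1 0 28 0 -1;1 0 29 0 -1;1 0 30 0 -1;1 0 31 0 -1;1 0 31 0 -1"

```text
clock: 13.1
tool_pos: [0.6546, 0.0423, 0.1224]
tcp_rot: [3.099, 0.516, 0.0]
contact_force: [-1.8, -0.2, 2.1]
finger_gap: 0.003
finger_force: 1.9
```

Emit:
send_rows --increments "0 0 0.5 0 -1;0 0 1 0 -1;0 0 1.5 0 -1;0 0 2 0 -1;0 0 2 0 -1"

```text
clock: 13.6
tool_pos: [0.6546, 0.0423, 0.12]
tcp_rot: [-3.099, -0.516, 0.0]
contact_force: [-2.1, 0.5, 3.3]
finger_gap: 0.008
finger_force: 1.8
```

Emit:
send_rows --increments "0 0 1 0 -1;0 0 2 0 -1;0 0 3 0 -1;0 0 4 0 -1;0 0 4.5 0 -1;0 0 4.5 0 -1"

```text
clock: 14.2
tool_pos: [0.6546, 0.0423, 0.1155]
tcp_rot: [-3.099, -0.516, 0.0]
contact_force: [-1.9, -0.0, 3.3]
finger_gap: 0.005
finger_force: 1.8
```

Emit:
send_rows --increments "0 0 0.5 0 -1;0 0 1 0 -1;0 0 1 0 -1;0 0 1 0 -1"

```text
clock: 14.6
tool_pos: [0.6547, 0.0422, 0.1151]
tcp_rot: [3.099, 0.516, 0.001]
contact_force: [-2.6, 0.3, 5.7]
finger_gap: 0.003
finger_force: 2.6
```

Emit:
send_rows --increments "0 0 0.5 0 -1;0 0 1 0 -1;0 0 1.2 0 -1;0 0 1.2 0 -1"

```text
clock: 15.0
tool_pos: [0.6548, 0.0423, 0.1145]
tcp_rot: [3.099, 0.516, 0.002]
contact_force: [-3.6, 0.8, 6.9]
finger_gap: 0.005
finger_force: 3.6
```

Emit:
send_rows --increments "0 0 -3 0 -1;0 0 -10 0 -1;0 0 -30 0 -1;0 0 -60 0 -1;0 0 -90 0 -1;0 0 -90 0 -1;0 0 -90 0 -1"

```text
clock: 15.7
tool_pos: [0.655, 0.0422, 0.2036]
tcp_rot: [3.099, 0.516, 0.002]
contact_force: [-0.4, 0.5, -0.1]
finger_gap: 0.006
finger_force: 0.0
```

Emit:
send_rows --increments "-20 20 0 0 -1;-50 50 0 0 -1;-80 80 0 0 -1;-110 110 0 0 -1;-140 140 0 0 -1;-170 170 0 0 -1;-190 190 0 0 -1;-200 200 0 0 -1;-200 200 0 0 -1;-200 200 0 0 -1"

```text
clock: 16.7
tool_pos: [0.5304, -0.2108, 0.2024]
tcp_rot: [-3.097, -0.516, 0.001]
contact_force: [0.4, 0.7, 0.0]
finger_gap: 0.005
finger_force: 0.0
```

```bash
python3 - <<'E'
from rig import *;from h import *;import pickle
d=pickle.load(open("c0.pkl","rb"))
o=get_obs();print(o["clock"],o["tool_pos"],o["contact_force"])
s=capture("side");t=capture("top")
for n,c in(("side",s),("top",t)):
    m=(cv2.absdiff(c["color"],d[n]["color"]).max(2)>40).astype(np.uint8);k,_,st,ce=cv2.connectedComponentsWithStats(m)
    print(n,[(ce[i].round(),st[i,4]) for i in range(1,k) if st[i,4]>4])
P={"yellow":((208,261),(298,322),.083),"red":((400,214),(320,179),.083),"blue":((303,205),(281,227),.108)}
for n,(a,b,z) in P.items():
    A,_=blob(t["color"],a,9,90);B,_=blob(s["color"],b,8,90);print(n,tri([ray(t,*A),ray(s,*B)]).round(4))
a=cv2.resize(s["color"][140:360,190:410][:,:,::-1],(600,600),interpolation=cv2.INTER_CUBIC);cv2.imwrite("pics/end.png",a)
E
```

```text
16.7 [ 0.53037269 -0.21084157  0.20244644] [0.38396714 0.71703448 0.03949981]
side [(array([377.,  10.]), np.int32(1384)), (array([389.,   0.]), np.int32(11)), (array([563.,   1.]), np.int32(15)), (array([540., 134.]), np.int32(24255)), (array([434.,  14.]), np.int32(97)), (array([395.,  24.]), np.int32(183)), (array([380.,  28.]), np.int32(45)), (array([408.,  38.]), np.int32(68)), (array([356.,  48.]), np.int32(51)), (array([357.,  63.]), np.int32(26)), (array([376.,  71.]), np.int32(55)), (array([369., 110.]), np.int32(1868)), (array([443.,  74.]), np.int32(13)), (array([574.,  95.]), np.int32(36)), (array([353.,  99.]), np.int32(8)), (array([632., 119.]), np.int32(122)), (array([634., 135.]), np.int32(51)), (array([614., 211.]), np.int32(5052)), (array([320., 173.]), np.int32(46)), (array([319., 180.]), np.int32(57)), (array([280., 220.]), np.int32(59)), (array([281., 228.]), np.int32(70)), (array([608., 243.]), np.int32(6)), (array([581., 252.]), np.int32(16)), (array([602., 248.]), np.int32(6)), (array([587., 257.]), np.int32(16)), (array([629., 294.]), np.int32(644)), (array([
[... 211 characters left out ...]
nt32(22)), (array([404., 210.]), np.int32(30)), (array([453., 254.]), np.int32(6477)), (array([395., 217.]), np.int32(17)), (array([203., 259.]), np.int32(26)), (array([213., 263.]), np.int32(20)), (array([396., 392.]), np.int32(11179)), (array([377., 328.]), np.int32(15)), (array([372., 338.]), np.int32(12)), (array([292., 420.]), np.int32(1707)), (array([597., 449.]), np.int32(3762)), (array([599., 426.]), np.int32(40)), (array([285., 456.]), np.int32(3753)), (array([638., 437.]), np.int32(6)), (array([637., 449.]), np.int32(58)), (array([631., 464.]), np.int32(89)), (array([316., 477.]), np.int32(92))]
yellow [0.5197 0.2612 0.076 ]
red [ 0.6425 -0.1927  0.0751]
blue [0.6541 0.0414 0.1014]
```

View pics/end.png

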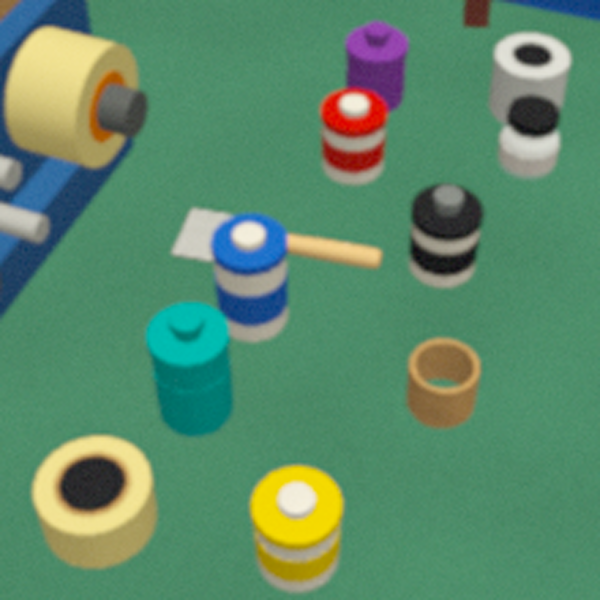

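All three plugs dropped about 8 to 9 mm onto their stops. The black plug is still up, and nothing else on the bench changed between the first and last pictures.

```bash
python3 -c "
from rig import *
print(close_job())"
```

```text
the job is handed in; nothing more can be done
None
```

I pressed the yellow, red and blue plugs home in that order, with a peak force of about 9 N; the black plug is still up, nothing else was disturbed, and the job was handed in at about 17 s (no verdict was returned).

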